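Open the chrome film loader

TASK

Open the chrome film loader on the turntable for loading: press its red release tab inward so that the snap-in cover springs ajar, then swing that cover up and over, past upright, until it stays wide open by itself, leaning back behind its hinge. Leave the similar black loader's cover shut.

Things in the scene. Friction and masses are not known exactly. Their poses are not given: they have to be found in the camera images.
- chrome_press (a point): Centre of the upright outer face (32 mm wide, 22 high) of the red tab on the front of the chrome (silver) loader, a fixed box 90 deep, 76 wide. The tab stands 15 mm proud of the front wall. Axes: x level, inward (press so), y along the face, z up. Turntable top 40 mm below this point; the loader's rim and hinge axis 22 mm above it; hinge axis along y, 94 mm inward of it, at the loader's back.
- chrome_tab (a joint): Inward travel of the chrome loader's red tab in m: 0 = out, at rest; 0.010 = fully in, at its stop. Sprung: about 1.5 N at first, 4.5 N fully in; comes out when let go. Past about 0.005 it frees the cover. Then push the raised cover over with fingertips 10 to 15 mm below its edge: reaching lower, wider parts of a gripper may snag on it.
- chrome_cover (a joint): Angle of the chrome loader's cover in rad: 0 shut, latched; 1.57 upright; 2.2 its stop. Plate 60 mm wide, its free front edge a 10 mm bead, 66 mm from the hinge axis. Once the tab is pressed a spring raises it in about a second to about 1.15 (edge 60 mm over the rim). Then push the edge or underside inward over the hinge (light). Past upright it sinks on to its stop, below 1.4 back to 1.15.
- black_cover (a joint): Angle of the black plastic loader's cover in rad, 0 = shut and latched. This loader has the same shape, mechanism and red tab and stands on the same beech turntable, about 200 mm from the chrome one. Loose on the turntable too: a film cassette 49 mm high, a green lens cap, a brass tripod mount 32 mm high.

How it is judged:
By the outcome, as a careful person would: the job done as asked, in the order asked, and still so for the second after the job is handed in, with the robot touching nothing.
It also fails if it takes over 40 s, if anything falls off the work surface, if the arm or the gripper's body presses on something with over 40 N, if the wrist force passes 120 N, or if a joint passes its speed limit or range.

ROBOT

A 6-joint arm with a two-finger parallel gripper is mounted at the origin on the work surface. World frame = base frame: x ahead of the robot, y to its left, z up, the work surface at z = 0. Lengths are in m, angles in rad, forces in N, time in s.
With the tool pointing down it reaches from about 0.375 to 0.925 m from the base axis. Payload 5.7 kg.
Tool frame: the origin (TCP) lies at the very end of the fingers, on their centre line; the grasp point (between the pads) lies 19 mm behind it; z points along the fingers, y is the line along which they close (so a half turn about z gives the same grasp; the last joint's range is limited). The gripper opens to 85 mm and grips with 20 to 120 N. Pads are 22 mm wide; open, the fingers measure 114 mm over their backs; the gripper's body (76 mm by 85 mm) begins 54 mm behind the grasp point. The pads swing forward as they close: fully open they stand 13 mm farther back than shut.
Start: joints at [1.152, 0.359, 1.51, -0, 1.272, -0.115], TCP at [0.179, 0.572, 0.231] pointing down, gripper open.
Joint ranges: [-2.97, 2.97], [-1.01, 2.36], [0.21, 2.38], [-0.96, 4.11], [0.2, 2.71], [-2.98, 2.98]. Speed limits (rad/s): [2.39, 2.39, 3.14, 3.14, 3.14, 3.14].

INTERFACE

Orientations are given as [roll, pitch, yaw] about the fixed x, y, z axes, in that order (R = Rz(yaw) Ry(pitch) Rx(roll)).
In Python, from plant import robot gives the robot as it stands.
- The arm moves only by the shell command python3 -m pendant 'ROWS' [FORCE]. ROWS is JSON, a list of rows, each a list of 7 numbers: the turn, a rotation vector about the world's x, y, z in rad, then the shift along the world's x, y, z in mm, then the closure, from -1 (fully open) to 1 (shut). A call has 1 to 8 rows; each row is the pose to reach, as a shift and turn from the pose commanded when the call began; what a row does not reach only later rows make up. A row lasts 1/12 s, in which the tool goes at most 41.7 mm and 7.16 degrees, less where a joint would pass 70% of its speed; a pose out of reach is approached as far as the arm can. A call with a gripper value outside its range is refused whole. The fingers move at their own pace and stop on an object; FORCE is the grip in N (left out, the last holds). Time passes only in rows, so rows that repeat a pose let the fingers close. It gives the time, the measured TCP pose, the force, the opening and the grip force at its end, in the units of the state.
- robot.get_state(): the state, without advancing time (a new reading comes with each control period).
- robot.snapshot(name): name is "scene" or "top" or "wrist"; returns a dict with "image" (384x512x3 uint8, blue, green, red), "z_map" (384x512 float32, m along the optical axis (not along the pixel's ray), 0 where there is no reading), "fx", "fy", "cx", "cy" (pixels), "T" (4x4, takes a point from camera to world coordinates). Camera axes: x right, y down, z forward; pixel columns grow to the right and rows downward; lengths in m; the calibration is good to about 2 mm. A picture is of the moment at which its call begins.
- robot.sign_off(): hands the job in; it is judged then, once.
The state is a dict: "time": time; "q": joint angles; "qvel": joint speeds; "joint_torque": joint torques, N m; "eef_pos": TCP position; "orientation": TCP orientation; "force": force on the tool from outside, world axes, zero at the start; "moment": the same for the moment, N m; "finger_gap": opening from 0.0 (shut) to 1.0 (fully open); "grip_force": force on a finger pad.
Only numpy, scipy, OpenCV 4.12 (cv2) and the standard library are available. Lean on these libraries where they do the work, as an engineer would, in place of code of your own. Each camera call takes 0.05 s, during which the arm holds its last target. There are 200 camera calls.

## Working session

There is one attempt and no reset: what is moved stays moved. The work goes in short steps, Python scripts to look and compute and a shell command to move; the robot and the scene stay as the last step left them, time stands still between calls to the robot, and variables do not carry over. Pictures are saved under pics/ and viewed, at most 10 in all, crops included, and the job is handed in when it is done.

```bash
mkdir -p pics; cat > h.py <<'E'
from plant import robot
import cv2, numpy as np
def snap(n,f):
    s=robot.snapshot(n); cv2.imwrite('pics/'+f+'.png',s['image']); np.savez('pics/'+f+'.npz',**s); return s
def pt(s,u,v,r=1):
    z=s['z_map'][v-r:v+r+1,u-r:u+r+1]; z=np.median(z[z>0])
    return (s['T']@[(u-s['cx'])*z/s['fx'],(v-s['cy'])*z/s['fy'],z,1])[:3]
E
python3 - <<'E'
from h import *
a=snap('top','t1');b=snap('scene','s1')
cv2.imwrite('pics/both.png',cv2.resize(np.vstack([a['image'],b['image']])[:, :],(448,672))[:600] if 0 else np.hstack([cv2.resize(a['image'],(400,300)),cv2.resize(b['image'],(400,300))]))
for s in(a,b):
    hsv=cv2.cvtColor(s['image'],cv2.COLOR_BGR2HSV)
    m=((hsv[...,0]<8)|(hsv[...,0]>172))&(hsv[...,1]>150)&(hsv[...,2]>60)
    n,l,st,c=cv2.connectedComponentsWithStats(m.astype('uint8'))
    for i in range(1,n):
        if st[i,4]>15: print(st[i],c[i].round(),pt(s,*c[i].astype(int)).round(3))
print(robot.get_state())
E
```

```text
[181 150  19   9 102] [190. 154.] [0.619 0.137 0.082]
[297 198  20  12 110] [307. 203.] [ 0.536 -0.059  0.082]
[81 65  8  9 59] [85. 69.] [ 0.342 -0.6    0.044]
[190 177  16  22 213] [197. 187.] [ 0.54  -0.052  0.082]
[256 267  24  27 393] [268. 280.] [0.623 0.139 0.083]
{'time': 0.1, 'q': array([ 1.15190084e+00,  3.59444749e-01,  1.51134077e+00, -2.22586587e-06,
        1.27251298e+00, -1.15094016e-01]), 'qvel': array([-0.00115467, -0.00105735, -0.00210793,  0.00053899, -0.00046421,
       -0.00046264]), 'joint_torque': array([-1.75958753e-04, -5.28649378e+01, -2.79350227e+01, -7.58576698e-05,
        5.15244014e-03, -3.44785849e-05]), 'eef_pos': array([0.17923806, 0.5719463 , 0.23052434]), 'orientation': array([-3.13989785e+00, -1.93786600e-04,  2.83779167e+00]), 'force': array([-0.82593669, -0.24964703, -0.34326284]), 'moment': array([-0.02626839, -0.04149827,  0.00356132]), 'grip_force': 0.0, 'finger_gap': 0.9997760431899372}
```

View pics/t1.png

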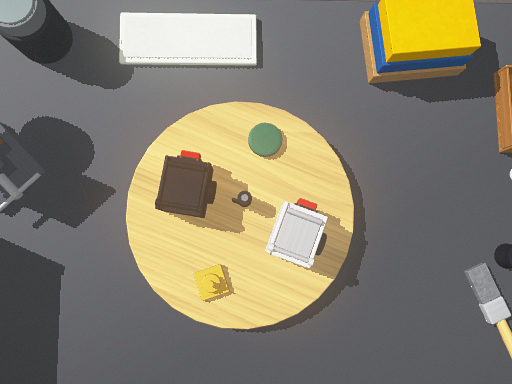

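View pics/s1.png

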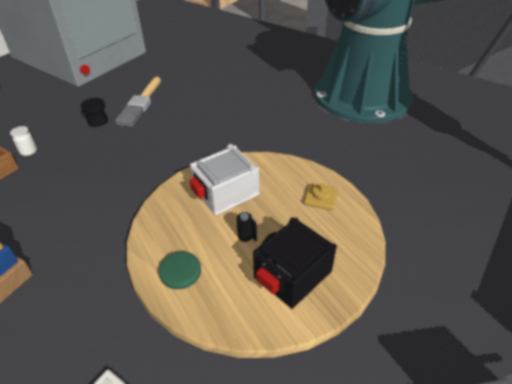

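The top view shows the chrome loader at about (298,234) with its tab at (307,203), facing away from the robot. The black loader is at (186,187). Next I fit the chrome pose.

```bash
python3 - <<'E'
import numpy as np,cv2
for f,box in(('t1',(285,185,335,220)),('s1',(180,165,215,210))):
    s=np.load(f'pics/{f}.npz');im=s['image'];z=s['z_map']
    v,u=np.mgrid[:384,:512]
    P=np.stack([(u-s['cx'])*z/s['fx'],(v-s['cy'])*z/s['fy'],z,np.ones_like(z)],-1)@s['T'].T
    hsv=cv2.cvtColor(im,cv2.COLOR_BGR2HSV)
    m=((hsv[...,0]<8)|(hsv[...,0]>172))&(hsv[...,1]>150)&(hsv[...,2]>60)
    b=np.zeros_like(m);b[box[1]:box[3],box[0]:box[2]]=1
    p=P[m&b][:,:3]; print(f,'tab',p.min(0).round(3),p.max(0).round(3))
    r=P[...,:3]; k=(r[...,2]>.086)&(r[...,2]<.11)&(np.hypot(r[...,0]-.49,r[...,1]+.045)<.075)
    q=r[k]; R=cv2.minAreaRect((q[:,:2]*1000).astype('float32')); print('rim',R,len(q),np.median(q[:,2]));print(cv2.boxPoints(R).round())
    t=p[p[:,2]>.078]; print('tabtop',cv2.minAreaRect((t[:,:2]*1000).astype('float32')),np.median(t[:,2]))
    q=r[(np.abs(r[...,0]-.6)<.03)&(np.abs(r[...,1]-0)<.03)];print('table',np.median(q[:,2]))
E
```

```text
t1 tab [ 0.525 -0.075  0.064] [ 0.544 -0.045  0.084]
rim ((485.720947265625, -42.17243194580078), (76.16138458251953, 93.49111938476562), 69.2459945678711) 2537 0.09283823786164025
[[429. -61.]
 [516. -94.]
 [543. -23.]
 [456.  10.]]
tabtop ((534.9072265625, -60.238182067871094), (31.141727447509766, 9.520565032958984), 69.1181411743164) 0.08168962932060209
table 0.0306734637391759
s1 tab [ 0.489 -0.118  0.031] [0.893 0.315 0.548]
rim ((486.7137451171875, -40.86833190917969), (77.7763900756836, 95.49966430664062), 68.89013671875) 1777 0.09357264565871992
[[428. -60.]
 [517. -94.]
 [545. -22.]
 [456.  13.]]
tabtop ((704.0467529296875, 126.0418701171875), (533.7153930664062, 20.879043579101562), 47.34543991088867) 0.08213135715467301
table 0.031508991527797514
```

```bash
python3 -m pendant '[[0.1,0.28,-0.06,160,-270,0,1],[0.1,0.28,-0.06,160,-270,0,1],[0.1,0.28,-0.06,160,-270,0,1],[0.1,0.28,-0.06,160,-270,0,1],[0.1,0.28,-0.06,160,-270,0,1],[0.1,0.28,-0.06,160,-270,0,1],[0.1,0.28,-0.06,160,-270,0,1],[0.1,0.28,-0.06,160,-270,0,1]]' 40
```

```text
time: 0.77
eef_pos: [0.341, 0.2991, 0.2309]
orientation: [3.14, -0.296, 2.776]
force: [-0.5, -0.7, -0.6]
finger_gap: -0.004
grip_force: 0.0
```

```bash
python3 -m pendant '[[0,0,0,170,-270,-30,1],[0,0,0,170,-270,-30,1],[0,0,0,170,-270,-30,1],[0,0,0,170,-270,-30,1],[0,0,0,170,-270,-30,1],[0,0,0,170,-270,-30,1],[0,0,0,170,-270,-30,1],[0,0,0,170,-270,-30,1]]'; python3 -m pendant '[[0,0,0,30,-42,-10,1],[0,0,0,60,-90,-20,1],[0,0,0,70,-108,-30,1],[0,0,0,70,-108,-60,1],[0,0,0,70,-108,-90,1],[0,0,0,70,-108,-90,1]]'; python3 - <<'E'
from h import *
s=snap('wrist','w1');a=snap('scene','s2')
cv2.imwrite('pics/c1.png',np.hstack([cv2.resize(s['image'],(400,300)),cv2.resize(a['image'][120:300,110:350],(400,300))]))
E
```

```text
time: 1.43
eef_pos: [0.5111, 0.0291, 0.2005]
orientation: [3.14, -0.296, 2.776]
force: [0.4, 1.1, 0.5]
finger_gap: -0.003
grip_force: 0.0
time: 1.93
eef_pos: [0.5759, -0.0757, 0.1056]
orientation: [3.14, -0.307, 2.776]
force: [-2.0, 1.1, -1.0]
finger_gap: -0.003
grip_force: 0.0
```

View pics/c1.png

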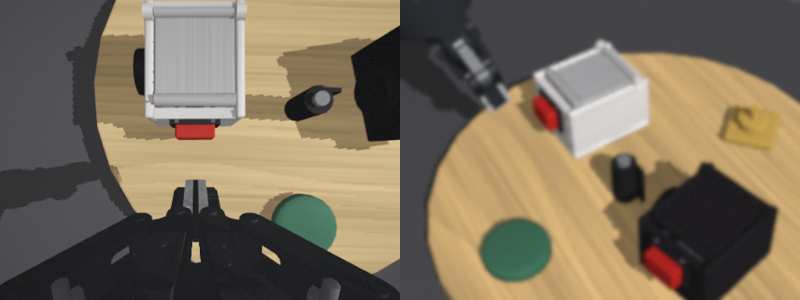

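The closed fingers at (196,195) line up with the red tab at (195,131), and the way is clear. I'll lower and press.

```bash
python3 -m pendant '[[0,0,0,0,0,-25,1],[0,0,0,0,0,-41,1],[0,0,0,0,0,-41,1],[0,0,0,-10,4,-41,1],[0,0,0,-20,8,-41,1],[0,0,0,-26,10,-41,1],[0,0,0,-32,12,-41,1],[0,0,0,-32,12,-41,1]]'; python3 - <<'E'
from h import *
s=snap('wrist','w2')
p=robot.get_state();print(p['eef_pos'],p['force'])
for y in range(20,200,20): print(y,pt(s,250,y).round(3))
E
```

```text
time: 2.7
eef_pos: [0.5479, -0.0632, 0.072]
orientation: [3.138, -0.295, 2.778]
force: [0.8, -0.2, 1.1]
finger_gap: -0.003
grip_force: 0.7
[ 0.54855208 -0.0634891   0.07175453] [ 1.53369534 -0.77428417  0.07725473]
20 [ 0.445 -0.023  0.089]
40 [ 0.457 -0.028  0.095]
60 [ 0.465 -0.031  0.093]
80 [ 0.474 -0.034  0.093]
100 [ 0.482 -0.037  0.093]
120 [ 0.491 -0.041  0.093]
140 [ 0.5   -0.044  0.093]
160 [ 0.509 -0.048  0.094]
180 [ 0.518 -0.051  0.098]
```

View pics/w2.png

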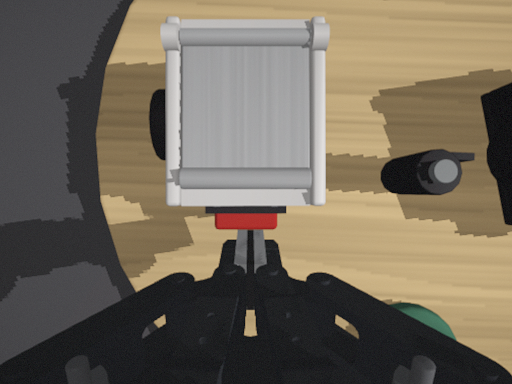

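The fingertip is just touching the tab at (246,218), with the cover still shut. I'll press a further 10 mm.

```bash
python3 -m pendant '[[0,0,0,-3,1,0,1],[0,0,0,-6,2,0,1],[0,0,0,-9,3.5,0,1],[0,0,0,-10,4,0,1],[0,0,0,-10,4,0,1],[0,0,0,-10,4,0,1]]'; python3 - <<'E'
from h import *
s=snap('wrist','w3')
p=robot.get_state();print(p['eef_pos'],p['force'])
for y in range(20,200,20): print(y,pt(s,250,y).round(3))
E
```

```text
time: 3.25
eef_pos: [0.5403, -0.0607, 0.0709]
orientation: [3.139, -0.291, 2.778]
force: [6.0, -3.5, 3.8]
finger_gap: -0.002
grip_force: 3.6
[ 0.54022359 -0.06069556  0.07081831] [ 7.0722073  -2.54663712  2.81793859]
20 [ 0.407 -0.009  0.031]
40 [ 0.447 -0.024  0.088]
60 [ 0.459 -0.029  0.095]
80 [ 0.47  -0.033  0.102]
100 [ 0.479 -0.037  0.108]
120 [ 0.488 -0.04   0.113]
140 [ 0.496 -0.043  0.118]
160 [ 0.504 -0.046  0.128]
180 [ 0.511 -0.049  0.129]
```

The cover is rising. I'll back off and go up.

```bash
python3 -m pendant '[[0,0,0,15,-6,0,1],[0,0,0,40,-15,0,1],[0,0,0,40,-15,30,1],[0,0,0,40,-15,68,1],[0,0,0,40,-15,68,1],[0,0,0,40,-15,68,1],[0,0,0,40,-15,68,1],[0,0,0,40,-15,68,1]]'; python3 - <<'E'
from h import *
s=snap('wrist','w4');a=snap('scene','s4')
p=robot.get_state();print(p['eef_pos'],p['force'])
for y in range(20,240,20): print(y,pt(s,250,y).round(3))
cv2.imwrite('pics/c4.png',np.hstack([cv2.resize(s['image'],(400,300)),cv2.resize(a['image'][120:300,110:350],(400,300))]))
E
```

```text
time: 3.97
eef_pos: [0.5759, -0.0741, 0.137]
orientation: [3.139, -0.301, 2.778]
force: [0.3, -0.0, 0.4]
finger_gap: -0.001
grip_force: 0.0
[ 0.57609418 -0.07415847  0.13698474] [-0.30605739 -0.03750392 -0.09827209]
20 [ 0.405 -0.008  0.031]
40 [ 0.483 -0.038  0.156]
60 [ 0.481 -0.037  0.129]
80 [ 0.47  -0.033  0.072]
100 [ 0.489 -0.04   0.087]
120 [ 0.499 -0.044  0.073]
140 [ 0.513 -0.049  0.072]
160 [ 0.529 -0.055  0.086]
180 [ 0.542 -0.06   0.079]
200 [ 0.557 -0.066  0.03 ]
220 [ 0.574 -0.072  0.031]
```

View pics/c4.png

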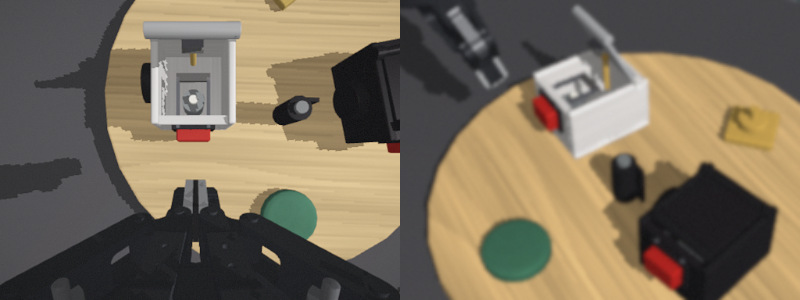

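The cover stands at about 1.15 rad, with its edge at (190,30) in the wrist view, world (0.483,-0.038,0.156). Now I push it over.

```bash
python3 -m pendant '[[0,0,0,-28,11,3,1],[0,0,0,-56,21,4,1],[0,0,0,-75,28,4,1],[0,0,0,-88,33,5,1],[0,0,0,-98,37,6,1],[0,0,0,-108,41,8,1],[0,0,0,-117,44,10,1],[0,0,0,-117,44,10,1]]'; python3 - <<'E'
from h import *
a=snap('scene','s5');cv2.imwrite('pics/c5.png',cv2.resize(a['image'][90:270,130:370],(640,480)))
E
```

```text
time: 4.73
eef_pos: [0.4587, -0.0299, 0.1485]
orientation: [3.139, -0.299, 2.778]
force: [-0.6, 1.0, -0.0]
finger_gap: 0.003
grip_force: 0.0
```

View pics/c5.png

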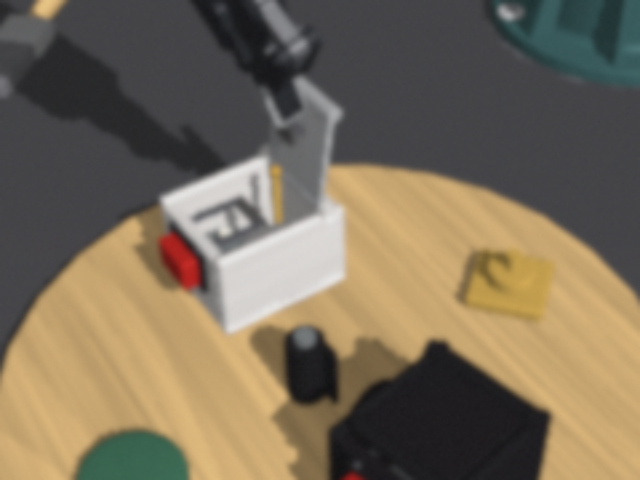

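The cover is about upright, with the fingertip at (287,100) on its inner side. I'll push on past upright, then back away.

```bash
python3 -m pendant '[[0,0,0,-8,3,1,1],[0,0,0,-16,6,1,1],[0,0,0,-24,9,1,1],[0,0,0,-30,11,1,1],[0,0,0,-30,11,1,1],[0,0,0,-30,11,1,1]]'; python3 -m pendant '[[0,0,0,20,-8,5,1],[0,0,0,50,-19,20,1],[0,0,0,80,-30,40,1],[0,0,0,110,-42,60,1],[0,0,0,110,-42,60,1],[0,0,0,110,-42,60,1],[0,0,0,110,-42,60,1],[0,0,0,110,-42,60,1]]'; python3 - <<'E'
from h import *
a=snap('scene','s6');b=snap('wrist','w6');cv2.imwrite('pics/c6.png',np.hstack([cv2.resize(a['image'][90:270,130:370],(400,300)),cv2.resize(b['image'],(400,300))]))
E
```

```text
time: 5.28
eef_pos: [0.43, -0.0194, 0.1493]
orientation: [3.139, -0.297, 2.778]
force: [0.5, -0.4, -0.5]
finger_gap: 0.002
grip_force: 0.0
time: 5.95
eef_pos: [0.539, -0.061, 0.2084]
orientation: [3.139, -0.3, 2.778]
force: [-0.0, 0.4, -0.1]
finger_gap: -0.005
grip_force: 0.0
```

View pics/c6.png

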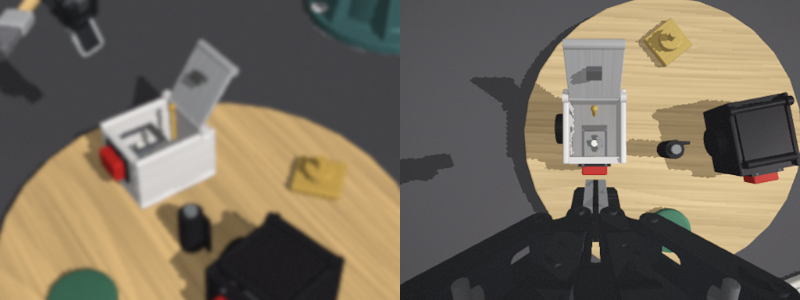

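The chrome cover leans back wide open, with its plate at (595,65) in the wrist view. The black cover is shut at (765,125), and the robot is clear. I'm handing in.

```bash
python3 -m pendant '[[0,0,0,0,0,10,1],[0,0,0,0,0,10,1],[0,0,0,0,0,10,1],[0,0,0,0,0,10,1],[0,0,0,0,0,10,1],[0,0,0,0,0,10,1]]'; python3 -c "
from plant import robot
print(robot.sign_off())"
```

```text
time: 6.55
eef_pos: [0.5403, -0.0615, 0.2192]
orientation: [3.139, -0.297, 2.778]
force: [-1.3, -0.4, -0.1]
finger_gap: 0.003
grip_force: 0.0
the job is handed in; nothing more can be done
None
```

The chrome loader's cover is released and leaning back wide open by itself, the black loader's cover is still shut, and the job was handed in at about 6.6 s with the robot touching nothing.

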